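# Turn a ledged hatch over on the gluing bearers and set its centre block

## Task

Turn the wooden hatch over for gluing: slide it up to the low fence, lever it up until it stands on edge at the foot of the fence, then lower it over to the other side without letting it fall, so that it lies battens up, flat and about centred on the two bearers and pushed up against the fence. Then lay the thick offcut flat in the middle of the hatch, lengthwise between the two battens, and leave it there; do not disturb the tub of screws.

Things in the scene. Friction and masses are not known exactly. Their poses are not given: they have to be found in the camera images.
- jig: Fixed timber jig. Origin: on the bench under the middle of the fence. Fence: a bar along x, 180 long, 20 thick (y -10 to +10), 40 high. On its +y side two bearers run out along y: 22 high, 24 wide, centred at x = -60 and +60, from y = 10 to 120. On the -y side is bare bench, where the hatch starts.
- hatch: Loose plywood hatch, 0.3 kg: plate 180 (x) x 150 (y) x 12 on two battens beneath, each 24 wide, 22 high, at x = -76 and +76, from y = -40 to +67. So the underside is 22 above the bench, the -y edge overhangs the battens by 35, and 128 is clear between them. Origin: on the bench under the plate's centre at the start; z out of the smooth face (up at the start), y to the fence.
- hatch_centre (a point): Centre of the plate, half-way through its thickness (28 from the hatch's origin along z). Axes as the hatch.
- hatch_foot (a point): Middle of the plate's edge that faces the fence (+y edge), half-way through its thickness; it stays at the fence when the hatch is turned over.
- hatch_edge (a point): Middle of the plate's free edge (-y edge, away from the fence at the start), half-way through its thickness; this edge is lifted. Turned over, it overhangs the ends of the bearers by about 40 mm, 22 mm above the bench.
- offcut_centre (a point): Centre of a loose thick wooden offcut, 57 (x) x 121 (y, its length) x 30 high, about 0.1 kg, lying flat; z up. It lies nearer the robot than the hatch.
- tub: Small white plastic tub of screws, 69 across, 48 high, standing loose on the bench; origin at its underside. To be left alone.

How it is judged:
By the outcome, as a careful person would: the job done as asked, in the order asked, and still so for the second after the job is handed in, with the robot touching nothing.
It also fails if it takes over 61 s, if anything falls off the work surface, if the arm or the gripper's body presses on something with over 40 N, if the wrist force passes 120 N, or if a joint passes its speed limit or range.

## Robot

A 7-joint arm with a two-finger parallel gripper is mounted at the origin on a cart in front of the work surface, level with it; the furniture and walls round the work are solid. World frame = base frame: x ahead of the robot, y to its left, z up, the work surface at z = 0. Lengths are in m, angles in rad, forces in N, time in s.
With the tool pointing down it reaches from about 0.4 to 0.85 m from the base axis. Payload 6.9 kg.
Tool frame: the origin (TCP) lies midway between the tips of the shut fingers; the grasp point (between the pads) lies behind it (ctrl.pinch_z is the z of the grasp point in the tool frame, in m); z points along the fingers, y is the line along which they close (so a half turn about z gives the same grasp; the last joint's range is limited). The gripper opens to 85 mm and grips with 20 to 120 N. Pads are 22 mm wide; open, the fingers measure 114 mm over their backs; the gripper's body (76 mm by 85 mm) begins 54 mm behind the grasp point. The pads swing forward as they close: fully open they stand 13 mm farther back than shut.
Start: joints at [-1.044, 0.507, -0.238, 1.5, 0.126, 1.149, -0.155], TCP at [0.256, 0.57, 0.231] pointing down, gripper open.
Joint ranges: [-3.08, 3.08], [-0.24, 2.05], [-1.43, 1.35], [0, 2.5], [-1.52, 4.66], [0.17, 1.96], [-2.89, 2.89]. Speed limits (rad/s): [2.39, 2.39, 3.14, 3.14, 3.14, 3.14, 3.14].

## Interface

Orientations are given as a unit quaternion [w, x, y, z].
In Python, from station import ctrl, get_state, vision, ticket, models gives the robot as it stands. Calls block until the motion is done:
- ctrl.movep(position, orientation): joint-space move of the TCP to a pose.
- ctrl.movel(position, frame=None, max_speed=0.15): straight line of the TCP; frame=None keeps the orientation; max_speed is the mean speed in m/s.
- ctrl.set_joints(angles): joint-space move.
- ctrl.ungrasp() and ctrl.close_gripper(force=None): open the fingers fully, or close them until they stop; force is the grip in N (None keeps the last).
- ctrl.pause(seconds).
- ctrl.ik(position, orientation): joint angles nearest the present ones, or None.
- get_state(): the state.
- vision.grab_frame(name): name is "scene" or "top" or "wrist"; returns (picture, depth): 480x640x3 uint8, blue, green, red; 480x640 float32, m along the optical axis (not along the pixel's ray), 0 where there is no reading.
- vision.camera_info(name): a dict with "mtx" (3x3 intrinsics, pixels), "R" (3x3) and "t" (3): a world point X has camera coordinates R X + t; the wrist camera has in their place "hand_eye" (4x4, takes a point from camera to tool coordinates, whose origin is the TCP and whose axes are the flange's). Camera axes: x right, y down, z forward; pixel columns grow to the right and rows downward; lengths in m; the calibration is good to about 2 mm. A picture is of the moment at which its call begins: read the wrist's pose just before it. camera_info takes no time and is no camera call.
A pose or a line that the arm cannot do raises ctrl.Unreachable and nothing moves.
- ticket.close_job(): hands the job in; it is judged then, once.
Trained networks look in the newest picture that a camera, given by its name, has taken for a name from the list of things; names that differ only in an ending like _2 or _b are one class to them, and where a whole thing is asked for, a point or a joint stands for the part that bears it (a point fixed in the world has none). Each returns a list of dicts, best first, with "p" (0 to 1); they miss things now and then, are a little off and sometimes report something else, mostly with a low value. They report only what shows in the picture. A call takes as long as a camera call.
- models.recognise(camera, target): "point" ([column, row] in pixels, amid what is visible of it).
- models.masks_of(camera, target): "mask" (480x640 bool, what is visible of it) and "point" ([column, row] in pixels, amid what is visible of it).
The state is a dict: "time": time; "qpos": joint angles; "qd": joint speeds; "tau": joint torques, N m; "tcp_pos": TCP position; "eef_rot": TCP orientation; "contact_force": force on the tool from outside, world axes, zero at the start; "wrist_torque": the same for the moment, N m; "width": finger opening in m; "gripper_force": force on a finger pad.
Only numpy, scipy, OpenCV 4.12 (cv2) and the standard library are available. Lean on these libraries where they do the work, as an engineer would, in place of code of your own. Each camera call takes 0.05 s, during which the arm holds its last target. There are 200 camera calls.

## Working session

There is one attempt and no reset: what is moved stays moved. The work goes in short steps, each a Python script; the robot and the scene stay as the last script left them, time stands still between calls to the robot, and variables do not carry over. Pictures are saved under pics/ and viewed, at most 11 in all, crops included, and the job is handed in when it is done.

```bash
mkdir -p pics; ls; cat > h.py <<'E'
import numpy as np, cv2
from station import ctrl, get_state, vision, ticket, models
from scipy.spatial.transform import Rotation as R
def cloud(name, depth):
    ci=vision.camera_info(name); K=np.array(ci["mtx"])
    v,u=np.mgrid[0:480,0:640]
    z=depth
    P=np.stack([(u-K[0,2])*z/K[0,0],(v-K[1,2])*z/K[1,1],z],-1)
    if "R" in ci: return (P-np.array(ci["t"]))@np.array(ci["R"])
    T=np.array(ci["hand_eye"]); s=get_state()
    w,x,y,zq=s["eef_rot"]; Rm=R.from_quat([x,y,zq,w]).as_matrix()
    return (P@T[:3,:3].T+T[:3,3])@Rm.T+np.array(s["tcp_pos"])
E
python3 - <<'E'
from h import *
s=get_state(); print(s["time"],s["tcp_pos"],s["eef_rot"],s["width"],ctrl.pinch_z)
ims=[]
for n in ["top","scene"]:
    im,d=vision.grab_frame(n); ims.append(im); C=cloud(n,d); np.savez(f"{n}.npz",im=im,d=d,C=C)
    print(n, (-np.array(vision.camera_info(n)["R"]).T@np.array(vision.camera_info(n)["t"])).round(3))
    for t in ["jig","hatch","offcut_centre","tub"]:
        for r in models.masks_of(n,t)[:2]:
            m=r["mask"]&(d>0); p=C[m]
            if len(p)<20: continue
            zt=np.percentile(p[:,2],90); q=p[abs(p[:,2]-zt)<.008]
            box=cv2.minAreaRect(q[:,:2].astype(np.float32)*1000)
            print(t,round(r["p"],2),np.round(r["point"]),m.sum(),"ztop",zt.round(3),"med",np.median(q,0).round(3),"box",np.round(box[0]),np.round(box[1]),round(box[2],1))
cv2.imwrite("pics/a.png",cv2.resize(np.vstack([ims[0],ims[1]]),(450,600)) if 0 else cv2.resize(np.hstack(ims),(800,300)))
cv2.imwrite("pics/top.png",ims[0])
E
```

```text
pics
0.0 [0.25572332 0.56972727 0.23043628] [-1.78222675e-04  2.09334055e-01  9.77843777e-01 -8.76905734e-04] 0.0853014661951261 -0.0187
top [ 0.331 -0.318  0.901]
jig 0.68 [241. 202.] 2339 ztop 0.04 med [ 0.558 -0.195  0.039] box [ 560. -195.] [ 21. 178.] 79.4
hatch 0.77 [296. 197.] 6326 ztop 0.036 med [ 0.555 -0.294  0.034] box [ 558. -294.] [150. 181.] 84.5
offcut_centre 0.95 [286. 300.] 1685 ztop 0.031 med [ 0.35  -0.271  0.03 ] box [ 350. -270.] [ 56. 120.] 82.8
tub 0.65 [391. 281.] 994 ztop 0.047 med [ 0.382 -0.488  0.047] box [ 380. -479.] [68. 67.] 89.4
scene [ 0.058 -0.805  0.612]
jig 0.98 [312. 173.] 2402 ztop 0.039 med [ 0.555 -0.199  0.039] box [ 560. -206.] [ 44. 179.] 79.6
hatch 0.8 [351. 208.] 6553 ztop 0.034 med [ 0.551 -0.304  0.033] box [ 559. -294.] [158. 183.] 84.9
offcut_centre 0.9 [248. 256.] 2851 ztop 0.03 med [ 0.348 -0.276  0.029] box [ 351. -272.] [ 61. 122.] 83.4
tub 0.71 [350. 320.] 2115 ztop 0.047 med [ 0.388 -0.477  0.046] box [ 381. -481.] [69. 66.] 31.8
```

View pics/a.png

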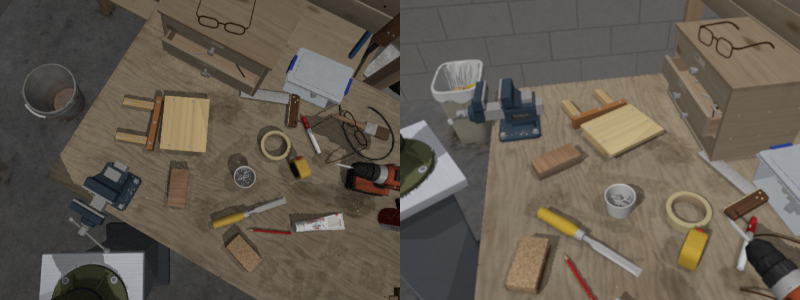

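```bash
cat > fk.py <<'E'
import numpy as np
from scipy.spatial.transform import Rotation as R
from scipy.optimize import least_squares
MDH=[(0,0,.267),(-np.pi/2,0,0),(np.pi/2,0,.293),(np.pi/2,.0525,0),(np.pi/2,.0775,.3425),(np.pi/2,0,0),(-np.pi/2,.076,.097)]
LO=np.array([-3.08,-.24,-1.43,0,-1.52,.17,-2.89]); HI=np.array([3.08,2.05,1.35,2.5,4.66,1.96,2.89])
def frames(q,B=np.eye(4),tool=.172):
    T=B.copy(); out=[T]
    for (al,a,d),t in zip(MDH,q):
        M=np.eye(4); ca,sa,c,s=np.cos(al),np.sin(al),np.cos(t),np.sin(t)
        M[:3]=[[c,-s,0,a],[s*ca,c*ca,-sa,-d*sa],[s*sa,c*sa,ca,d*ca]]
        T=T@M; out.append(T)
    E=np.eye(4); E[2,3]=tool; out.append(T@E); return out
E
python3 - <<'E'
from h import *; from fk import *
q=[-1.044,.507,-.238,1.5,.126,1.149,-.155]
s=get_state(); F=frames(s["qpos"])
w,x,y,z=s["eef_rot"]; Rm=R.from_quat([x,y,z,w]).as_matrix()
print(F[-1].round(3)); print(Rm.round(3),s["tcp_pos"],np.round(s["qpos"],3))
d=np.load("top.npz"); C=d["C"]
print("bearers/heights around", )
# height map stats: highest things in workspace
for nm in ["top","scene"]:
    C=np.load(nm+".npz")["C"].reshape(-1,3)
    g={}
    H=np.full((14,20),np.nan)
    for i in range(14):
        for j in range(20):
            m=(C[:,0]//.07==i)&(((C[:,1]+1)//.07)==j)
            if m.sum()>3: H[i,j]=np.percentile(C[m,2],98)
    print(nm); print((H*100).round(0))
E
```

```text
[[ 0.392 -0.919 -0.043  0.181]
 [-0.91  -0.394  0.133 -0.523]
 [-0.139 -0.013 -0.99   0.104]
 [ 0.     0.     0.     1.   ]]
[[-0.912  0.409 -0.   ]
 [ 0.409  0.912 -0.   ]
 [-0.    -0.    -1.   ]] [0.25586374 0.57017944 0.23122491] [-1.044  0.508 -0.238  1.5    0.126  1.149 -0.155]
bearers/heights around
top
[[  2.   1.   0.   0.   0.   0.   0.   0.   0.  nan  nan -69.   1.  13.
   15.   3.   0. -79. -79. -79.]
 [  0.   0.   0.   0.   0.   0.   3.   3.   0.   0.   0.  nan   0.   3.
   18.   2.   0. -79. -79. -79.]
 [  0.   0.   0.   0.   0.   1.   1.   3.   3.   0.   0.   0.   0.  13.
    0.   0.   0. -79. -79. -79.]
 [  7.   9.   1.   2.   3.   3.   1.   3.   3.   0.   0.   0.   0.  14.
   13.   4. -79. -79. -79. -79.]
 [  2.   9.  20.   0.   0.   1.   1.   0.   0.  90.   3.   0.  14.  14.
   14.   0.  nan  nan -79. -79.]
 [  0.   8.  21.  20.  18.   6.   4.   5.   0.   3.   3.   0.  11.  14.
   14.   0.   0.  nan  nan  nan]
 [  1.   3.   3.   2.   6.   6.   3.   0.   0.   4.   4.   4.   8.   8.
    0.   0.   0.  nan  nan  nan]
 [  2.   4.   3.   2.   2.   3.   3.   0.   0.   4.   
[... 1458 characters left out ...]
.   0.   0.   4.   4.   4.   2.   2.
    0.   0.  nan  nan  nan  nan]
 [ nan  nan   0.   9.   2.   2.   0.   0.   3.   4.   4.   4.   2.   0.
    0.   0.  nan  nan  nan  nan]
 [ nan  nan  nan  10.  10.   9.  23.  23.  15.  11.   4.   4.   2.   0.
    0.  nan  nan  nan  nan  nan]
 [ nan  nan  nan  nan  10.  23.  23.  27.  27.  23.  15.   0.   0.   0.
   -0.  nan  nan  nan  nan  nan]
 [ nan  nan  nan  nan   9.  23.  24.  27.  24.  27.  23.  10.   0.   0.
   nan  nan  nan  nan  nan  nan]
 [ nan  nan  nan  nan  nan   9.  23.  25.  24.  27.  23.   0.   0.  nan
   nan  nan  nan  nan  nan  nan]
 [ nan  nan  nan  nan  nan  nan  23.  23.  24.  23.  23.  nan  nan  nan
   nan  nan  nan  nan  nan  nan]]
```

View pics/top.png

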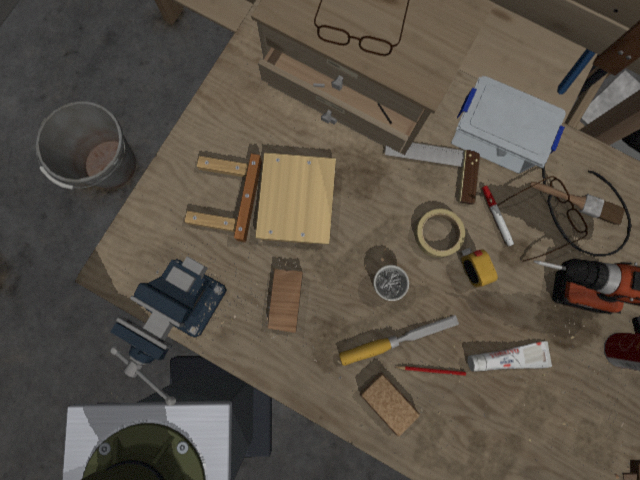

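```bash
cat > fit.py <<'E'
from h import *; from fk import *
rng=np.random.default_rng(0); Q=[];P=[];O=[]
t0=get_state()["time"]
s=get_state(); Q.append(s["qpos"]);P.append(s["tcp_pos"]);O.append(s["eef_rot"])
import time; tt=time.time()
while len(Q)<120 and time.time()-tt<150:
    r=rng.uniform(.3,.75); a=rng.uniform(-1.2,1.5); p=[r*np.cos(a),r*np.sin(a),rng.uniform(.05,.5)]
    o=(R.from_rotvec(rng.normal(0,.7,3))*R.from_quat([0,1,0,0])*R.from_rotvec([0,0,rng.uniform(-3,3)])).as_quat()
    wq=[o[3],o[0],o[1],o[2]]
    q=ctrl.ik(p,wq)
    if q is not None: Q.append(q);P.append(p);O.append(wq)
Q=np.array(Q);P=np.array(P);O=np.array(O); print(len(Q),time.time()-tt,get_state()["time"]-t0, Q.std(0).round(2))
np.savez("ik.npz",Q=Q,P=P,O=O)
RO=R.from_quat(O[:,[1,2,3,0]])
F=frames(np.zeros(7)); ax0=np.array([T[:3,2] for T in F[1:8]]); pt0=np.array([T[:3,3] for T in F[1:8]]); 
def fkv(x,Q):
    x=x.reshape(8,6); Rt=R.identity(len(Q)); t=np.zeros((len(Q),3))
    for i in range(7):
        a=x[i,:3]/np.linalg.norm(x[i,:3]); Ri=R.from_rotvec(Q[:,i:i+1]*a); ti=x[i,3:]-Ri.apply(x[i,3:])
        t=t+Rt.apply(ti); Rt=Rt*Ri
    return Rt*R.from_rotvec(x[7,:3]), t+Rt.apply(x[7,3:])
def res(x):
    Rt,t=fkv(x,Q); return np.r_[(t-P).ravel(), .3*(RO.inv()*Rt).as_rotvec().ravel()]
best=None
for yaw in np.arange(-3,3.2,.5):
    Y=R.from_euler('z',yaw); x0=np.zeros((8,6)); x0[:7,:3]=Y.apply(ax0); x0[:7,3:]=Y.apply(pt0)
    x0[7,:3]=(Y*R.from_matrix(F[-1][:3,:3])).as_rotvec(); x0[7,3:]=Y.apply(F[-1][:3,3])
    r=least_squares(res,x0.ravel(),loss='soft_l1',f_scale=.05,max_nfev=60)
    if best is None or r.cost<best.cost: best=r; print(yaw,r.cost,abs(res(r.x)).max())
    if best.cost<1e-3: break
r=least_squares(res,best.x,max_nfev=300); print(r.cost,abs(res(r.x)).max()); np.save("poe.npy",r.x); print(r.x.reshape(8,6).round(4))
E
python3 fit.py
```

```text
120 1.1460683345794678 0.0 [0.89 0.38 0.66 0.43 0.95 0.47 1.72]
-3.0 5.046471939170953 0.9298131958455645
1.5 5.035403552045985 0.9070011441544014
23.15132796506496 0.8935793115516345
[[-1.2243 -0.122   1.7258  0.8557  0.1737  0.1047]
 [ 1.1285 -1.9437 -0.1175  0.6815 -0.016   0.4512]
 [-0.9188 -0.111   3.0008  0.5609  0.0787  0.2846]
 [ 1.9713 -3.425   1.2449  0.2729  0.1195  0.6974]
 [-1.9936 -1.0416  1.0252 -0.7288 -0.4308  1.4571]
 [-1.4011 -3.1924  0.7553 -0.3446 -1.4234  1.2498]
 [-1.205  -1.9329  2.6775 -0.4116 -0.7932  2.22  ]
 [-0.8895  1.7485 -4.0096  0.1026 -0.0172  1.127 ]]
```

```bash
cat > fit2.py <<'E'
exec(open("fit.py").read().split("best=None")[0].replace("get_state()[\"time\"]-t0","0"))
best=None
for yaw in np.arange(0,6.2,.4):
  for s in [(1,1),(1,-1),(-1,1),(-1,-1)]:
    Y=R.from_euler('z',yaw); x0=np.zeros((8,6))
    x0[:7,:3]=Y.apply([[0,0,1],[0,1,0],[0,0,s[0]],[0,1,0],[0,0,s[1]],[0,1,0],[0,0,1]])
    x0[:7,5]=[.1,.28,.4,.6,.8,.95,1]
    x0[7]=[0,0,yaw,0,0,1.2]
    r=least_squares(res,x0.ravel(),loss='soft_l1',f_scale=.05,max_nfev=40)
    if best is None or r.cost<best.cost: best=r; print(yaw,s,r.cost,abs(res(r.x)).max(),flush=True)
    if best.cost<1e-2: break
  if best.cost<1e-2: break
r=least_squares(res,best.x,max_nfev=300); print(r.cost,abs(res(r.x)).max()); np.save("poe.npy",r.x)
x=r.x.reshape(8,6).copy(); x[:7,:3]/=np.linalg.norm(x[:7,:3],axis=1)[:,None]; x[:7,3:]-=x[:7,:3]*(x[:7,3:]*x[:7,:3]).sum(1)[:,None]; print(x.round(4))
E
timeout 400 python3 fit2.py
```

```text
120 1.096665382385254 0 [0.89 0.38 0.66 0.43 0.95 0.47 1.72]
0.0 (1, 1) 5.1600630467662985 0.9072585057186707
0.8 (-1, -1) 2.3918223177838875 0.9353793771936674
14.647659561695285 0.9331832818024077
[[-3.1700e-02 -5.3000e-02 -9.9810e-01 -2.1000e-03 -1.8000e-02  1.0000e-03]
 [-9.8700e-02  9.9110e-01 -8.9200e-02 -1.2000e-02  1.5400e-02  1.8420e-01]
 [ 2.0350e-01  3.2400e-02 -9.7850e-01  6.5500e-02 -6.2000e-03  1.3400e-02]
 [-1.3540e-01  9.9080e-01 -1.9000e-03 -8.0200e-02 -9.5000e-03  7.4660e-01]
 [ 2.9100e-01  8.6700e-02 -9.5280e-01  2.0130e-01  2.9800e-02  6.4200e-02]
 [ 2.7060e-01  9.2550e-01  2.6510e-01 -1.9930e-01 -2.4320e-01  1.0524e+00]
 [ 1.2900e-02  1.5900e-01  9.8720e-01 -2.1210e-01 -2.3260e-01  4.0200e-02]
 [-1.0640e-01 -1.0090e-01 -2.3816e+00 -1.9380e-01  2.0000e-04  1.4650e+00]]
```

```bash
cat > fit3.py <<'E'
import itertools
exec(open("fit.py").read().split("best=None")[0].replace("get_state()[\"time\"]-t0","0"))
MO=RO.as_matrix()
def res(x):
    Rt,t=fkv(x,Q); return np.r_[(t-P).ravel(), .2*(Rt.as_matrix()-MO).ravel()]
best=None
for s in itertools.product([-1,1],repeat=3):
  for roll in [0,1.57,3.1,-1.57]:
    x0=np.zeros((8,6)); x0[:7,:3]=[[0,0,-1],[0,1,0],[0,0,s[0]],[0,1,0],[0,0,s[1]],[0,1,0],[0,0,s[2]]]
    x0[:7,5]=[.1,.25,.4,.65,.8,1.0,1]; x0[7]=[0,0,roll,0,0,1.3]
    r=least_squares(res,x0.ravel(),max_nfev=40)
    if best is None or r.cost<best.cost: best=r; print(s,roll,r.cost,abs(res(r.x)).max(),flush=True)
    if best.cost<1e-2: break
  if best.cost<1e-2: break
r=least_squares(res,best.x,max_nfev=300); print(r.cost,abs(res(r.x)).max()); np.save("poe.npy",r.x)
x=r.x.reshape(8,6).copy(); x[:7,:3]/=np.linalg.norm(x[:7,:3],axis=1)[:,None]; x[:7,3:]-=x[:7,:3]*(x[:7,3:]*x[:7,:3]).sum(1)[:,None]; print(x.round(4))
E
timeout 400 python3 fit3.py
```

```text
120 1.1209614276885986 0 [0.89 0.38 0.66 0.43 0.95 0.47 1.72]
(-1, -1, -1) 0 3.151968699695528e-20 6.995309886903556e-11
3.151968699695528e-20 6.995309886903556e-11
[[-0.      0.     -1.      0.      0.      0.    ]
 [-0.      1.     -0.      0.      0.      0.2443]
 [-0.     -0.     -1.     -0.     -0.0055  0.    ]
 [-0.      1.      0.      0.     -0.      0.8221]
 [-0.      0.     -1.      0.     -0.0241 -0.    ]
 [-0.      1.      0.      0.     -0.      1.2041]
 [-0.      0.     -1.      0.     -0.0245 -0.    ]
 [ 0.     -0.      1.5708  0.     -0.0245  1.5635]]
```

```bash
cat > plan.py <<'E'
import numpy as np
from scipy.spatial.transform import Rotation as R
from scipy.optimize import least_squares
from fk import LO,HI
X=np.load("poe.npy").reshape(8,6)
def fk(q,full=False):
    Rt=np.eye(3); t=np.zeros(3); 
    pts=[]
    for i in range(7):
        a=X[i,:3]/np.linalg.norm(X[i,:3])
        if i==3: pts.append(Rt@np.array([0,0,.8221])+t)   # elbow
        if i==5: pts.append(Rt@np.array([0,-.0245,1.2041])+t)   # wrist
        Ri=R.from_rotvec(q[i]*a).as_matrix(); t=t+Rt@(X[i,3:]-Ri@X[i,3:]); Rt=Rt@Ri
    Rf=Rt@R.from_rotvec(X[7,:3]).as_matrix(); t=t+Rt@X[7,3:]
    return (Rf,t,pts) if full else (Rf,t)
L,H=LO+.03,HI-.03
def ik(p,Rm,q0,reg=.02):
    def f(q):
        Rq,t=fk(q); return np.r_[(t-p)*10,(Rq-Rm).ravel(),reg*(q-q0)]
    q=np.clip(q0,L+1e-4,H-1e-4)
    r=least_squares(f,q,bounds=(L,H),max_nfev=60)
    g=lambda q:np.r_[(fk(q)[1]-p)*10,(fk(q)[0]-Rm).ravel(),1e-5*(q-r.x)]
    r=least_squares(g,r.x,bounds=(L,H),max_nfev=40)
    return r.x, np.abs(g(r.x)[:12]).max()
# jig geometry
JO=np.array([.560,-.195,0.]); JA=np.radians(79.5)   # direction of jig y
def setjig(o,a):
    global JO,JA; JO=np.array([o[0],o[1],0.]); JA=a
def JR(): 
    y=np.array([np.cos(JA),np.sin(JA),0]); return np.stack([np.array([y[1],-y[0],0]),y,[0,0,1]],1)
def j2w(p): return JO+JR()@np.asarray(p,float)
def toolR(pitch,sgn):           # pitch = angle of hatch (rad); tool z in jig = (0,cos,-sin); tool y = sgn*smooth normal
    z=np.array([0,np.cos(pitch),-np.sin(pitch)]); y=sgn*np.array([0,np.sin(pitch),np.cos(pitch)])
    return JR()@np.stack([np.cross(y,z),y,z],1)
def hatch2tcp(b,Sy,Sz,sgn,g=.012,x=0.,pz=.0187):
    e=np.array([0,-np.cos(b),np.sin(b)]); n=np.array([0,np.sin(b),np.cos(b)])
    S=np.array([x,Sy,Sz]); pin=S+e*(.150-g)-n*.006
    return j2w(pin-e*pz), toolR(b,sgn)
def wq(Rm): q=R.from_matrix(Rm).as_quat(); return [q[3],q[0],q[1],q[2]]
def path_left(b):  # -y side: S (smooth foot corner) with max y at fence face, min z at 0
    pts=[(0,0),(0,-.012),(.008,-.034),(.115,-.034),(.15,0),(.15,-.012)]
    e=np.array([-np.cos(b),np.sin(b)]); n=np.array([np.sin(b),np.cos(b)])
    P=np.array([a*e+c*n for a,c in pts]); 
    low=P[P[:,1]<P[:,1].min()+.05]
    return -.010-P[:3,0].max(), -P[:,1].min()
def path_right(b,m=.001,top=.042):
    e=np.array([-np.cos(b),np.sin(b)]); n=np.array([np.sin(b),np.cos(b)])
    P=[]
    seg=[(0,0),(0,-.012),(.008,-.012),(.008,-.034),(.115,-.034)]
    for (a,c),(a2,c2) in zip(seg[:-1],seg[1:]):
        for t in np.linspace(0,1,30): P.append((a+(a2-a)*t)*e+(c+(c2-c)*t)*n)
    P=np.array(P); z=P[:,1]; Sz=.022-min(0,min(z))  # S lowest or batten-side corner lowest
    sel=P[z+Sz<top]
    return .010+m-sel[:,0].min(), Sz
E
cat > t1.py <<'E'
from plan import *; from h import vision
print(np.round(vision.camera_info("wrist")["hand_eye"],3))
d2=np.radians
for sgn in (1,-1):
  best=None
  rng=np.random.default_rng(1)
  seq=[]
  for b in [12,30,50,70,90]: seq.append((b,)+path_left(d2(b)))
  seq.append((90,-.011,.05)); seq.append((90,.047,.05)); 
  for b in [90,110,130,150,163]: seq.append((b,)+path_right(d2(b)))
  if sgn==1: print(np.round(seq,3).tolist())
  poses=[hatch2tcp(d2(b),y,z,sgn) for b,y,z in seq]
  for trial in range(25):
    q0=rng.uniform(L,H); q0[0]=rng.uniform(0,1.8); q0[1]=rng.uniform(.3,1.5);q0[3]=rng.uniform(.3,1.5)
    q=q0; Qs=[]; ok=True
    for k in [0]+list(range(len(poses))):
      q,e=ik(*poses[k],q, .02)
      if e>2e-3: ok=False;break
      Qs.append(q)
    if not ok: 
        if k>0: best=max(best or 0,k) if not isinstance(best,tuple) else best
        continue
    Qs=Qs[1:]; dq=np.abs(np.diff(Qs,axis=0)).max()
    elb=min(fk(q,True)[2][0][2] for q in Qs)
    if not isinstance(best,tuple) or dq-elb<best[0]: best=(dq-elb,dq,elb,np.array(Qs))
  print(sgn, best if not isinstance(best,tuple) else best[1:3])
  if isinstance(best,tuple):
    print(best[3].round(2)); print([np.round(fk(q,True)[2],2).tolist() for q in best[3][[0,4,-1]]])
    np.save(f"Q{sgn}.npy",best[3])
E
time timeout 500 python3 t1.py
```

```text
[[ 0.001 -0.962 -0.274  0.07 ]
 [ 1.     0.     0.    -0.001]
 [-0.    -0.274  0.962 -0.143]
 [ 0.     0.     0.     1.   ]]
[[12.0, -0.01, 0.032], [30.0, -0.01, 0.025], [50.0, -0.01, 0.016], [70.0, -0.01, 0.004], [90.0, -0.01, 0.0], [90.0, -0.011, 0.05], [90.0, 0.047, 0.05], [90.0, 0.045, 0.022], [110.0, 0.04, 0.022], [130.0, 0.022, 0.022], [150.0, 0.017, 0.022], [163.0, 0.015, 0.022]]
1 (np.float64(0.40612210717175007), np.float64(0.3993107718848532))
[[ 1.04  1.3  -0.29  1.09 -0.67  1.76  2.45]
 [ 0.98  1.07 -0.22  1.27 -0.6   1.55  2.44]
 [ 0.83  0.84 -0.13  1.45 -0.51  1.29  2.37]
 [ 0.59  0.66 -0.02  1.62 -0.36  1.03  2.17]
 [ 0.21  0.57  0.17  1.73 -0.12  0.85  1.83]
 [ 0.21  0.52  0.18  1.67 -0.11  0.96  1.82]
 [ 0.11  0.51  0.18  1.69 -0.11  0.95  1.72]
 [ 0.12  0.54  0.17  1.73 -0.12  0.89  1.73]
 [-0.29  0.61  0.4   1.74  0.16  0.89  1.34]
 [-0.57  0.79  0.58  1.71  0.33  0.96  1.07]
 [-0.73  1.06  0.67  1.63  0.41  1.1   0.89]
 [-0.78  1.25  0.7   1.55  0.44  1.21  0.82]]
[[[0.28, -0.48, 0.4], [0.47, -0.67, 0.13]], [[0.31, -0.07, 0.73], [0.56, -0.21, 0.48]], [[0.39, 0.39, 0.43], [0.65, 0.27, 0.17]]]
-1 (np.float64(0.40759988435460903), np.float64(0.4018415820462391))
[[ 1.02  1.3  -0.23  1.09 -0.71  1.78 -0.66]
 [ 0.95  1.07 -0.15  1.27 -0.64  1.57 -0.66]
 [ 0.8   0.84 -0.06  1.45 -0.55  1.31 -0.74]
 [ 0.55  0.66  0.05  1.62 -0.41  1.04 -0.93]
 [ 0.17  0.58  0.24  1.73 -0.18  0.85 -1.26]
 [ 0.16  0.52  0.26  1.67 -0.16  0.96 -1.28]
 [ 0.06  0.51  0.26  1.69 -0.15  0.95 -1.38]
 [ 0.07  0.54  0.25  1.73 -0.16  0.89 -1.37]
 [-0.34  0.62  0.48  1.74  0.09  0.88 -1.74]
 [-0.61  0.82  0.66  1.71  0.25  0.94 -2.  ]
 [-0.77  1.09  0.75  1.63  0.33  1.07 -2.18]
 [-0.82  1.28  0.79  1.55  0.36  1.18 -2.25]]
[[[0.29, -0.47, 0.4], [0.47, -0.67, 0.13]], [[0.31, -0.05, 0.73], [0.56, -0.21, 0.48]], [[0.38, 0.4, 0.41], [0.65, 0.27, 0.17]]]
real	0m5.600s
user	0m6.047s
sys	0m0.050s
```

```bash
cat >> h.py <<'E'
import plan
from plan import *
def st(): return get_state()
def go(p,Rm,reg=.02):
    q,e=ik(np.asarray(p),Rm,np.array(st()["qpos"]),reg); assert e<2e-3,e; ctrl.set_joints(list(q))
def downR(yaw,s=1): # tool down, tool y along direction yaw
    y=s*np.array([np.cos(yaw),np.sin(yaw),0]); z=np.array([0,0,-1.]); return np.stack([np.cross(y,z),y,z],1)
def F(): return np.array(st()["contact_force"])
E
python3 - <<'E'
from h import *
jx=JA-np.pi/2
go(j2w([0,-.10,.30]),downR(jx)); print(st()["time"],np.round(st()["tcp_pos"],4),F())
im,d=vision.grab_frame("wrist"); C=cloud("wrist",d); cv2.imwrite("pics/w1.png",im); np.savez("w1.npz",im=im,d=d,C=C)
for t in ["jig","hatch","offcut_centre"]:
    for r in models.masks_of("wrist",t)[:1]:
        m=r["mask"]&(d>0); p=C[m]; zt=np.percentile(p[:,2],85); q=p[abs(p[:,2]-zt)<.005]
        box=cv2.minAreaRect(q[:,:2].astype(np.float32)*1000); print(t,r["p"],np.round(r["point"]),m.sum(),zt.round(4),np.round(box[0],1),np.round(box[1],1),round(box[2],2))
E
```

```text
3.6917 [ 0.5423 -0.2923  0.2999] [ 0.167065   -0.07751073 -0.50581998]
jig 0.64 [316.  94.] 8598 0.0408 [ 560.4 -196. ] [ 20.3 180. ] 79.6
hatch 0.75 [336. 194.] 22087 0.0353 [ 557.  -295.6] [149.9 180.1] 84.61
offcut_centre 0.95 [152. 207.] 5907 0.0312 [ 349.3 -272.1] [ 56.9 121.1] 82.96
```

View pics/w1.png

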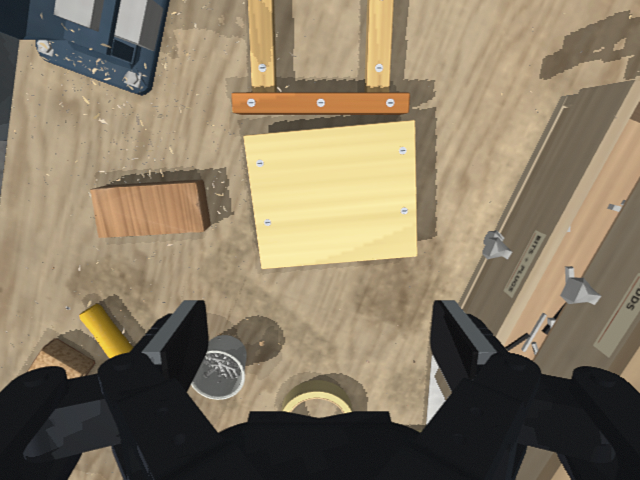

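```bash
sed -i 's/^JO=.*/JO=np.array([.5604,-.196,0.]); JA=np.radians(79.6)/' plan.py
cat > push.py <<'E'
from h import *
jx=JA-np.pi/2; Rd=downR(jx)
print("hatch in jig", JR().T@(np.array([.557,-.2956,0])-JO))
hx=(JR().T@(np.array([.557,-.2956,0])-JO))[0]
go(j2w([hx,-.205,.06]),Rd)
ctrl.movel(list(j2w([hx,-.205,-.002])),max_speed=.1); print(st()["time"],F())
ctrl.movel(list(j2w([hx,-.180,-.002])),max_speed=.08); f0=F(); print(f0)
y=-.180
while y<-.166:
    y+=.001; ctrl.movel(list(j2w([hx,y,-.002])),max_speed=.05)
    f=(JR().T@(F()))[1]
    if y>-.174: print(round(y,4),f.round(2), np.round(st()["tcp_pos"],4),st()["time"])
    if f<-6: break
E
python3 push.py
```

```text
hatch in jig [ 0.01463556 -0.09857748  0.        ]
5.6833 [-0.84502157  0.03886754  0.50976237]
[-0.38948262 -0.12273008 -0.06392004]
-0.173 -6.15 [ 0.5418 -0.3702 -0.0021] 7.8917
```

```bash
cat > look.py <<'E'
from h import *
def look(names,save=None,cam="wrist"):
    im,d=vision.grab_frame(cam); C=cloud(cam,d); out={}
    if save: cv2.imwrite(save,im)
    for t in names:
        for r in models.masks_of(cam,t)[:1]:
            m=r["mask"]&(d>0); p=C[m]; zt=np.percentile(p[:,2],85); q=p[abs(p[:,2]-zt)<.005]
            box=cv2.minAreaRect(q[:,:2].astype(np.float32)*1000)
            c=JR().T@(np.array([box[0][0],box[0][1],0])/1000-JO)
            print(t,round(r["p"],2),m.sum(),zt.round(4),"jig",c[:2].round(4),np.round(box[1],1),round(box[2],2)); out[t]=(c,box,zt,C,m)
    return out
E
python3 - <<'E'
from look import *
ys=-.173
for y in (-.1725,-.172,-.1715,-.171):
    ctrl.movel(list(j2w([.0146,y,-.002])),max_speed=.05); f=(JR().T@F())[1]; print(y,f.round(1))
    if f<-14: break
ctrl.movel(list(j2w([.0146,-.19,-.002])),max_speed=.15)
go(j2w([.0146,-.19,.28]),downR(JA-np.pi/2)); look(["jig","hatch"]); print(st()["time"])
E
```

```text
-0.1725 -6.2
-0.172 -6.9
-0.1715 -6.6
-0.171 -7.9
jig 0.89 2130 0.0403 jig [-0.0006 -0.0095] [  9.5 178.3] 80.45
hatch 0.9 30595 0.0348 jig [ 0.0181 -0.0865] [150.4 180.2] 81.0
10.4083
```

```bash
cat > scoop.py <<'E'
from h import *
hc=j2w([.0181,-.0865,0]); a=np.radians(81.0)
o=hc[:2]+.085*np.array([np.cos(a),np.sin(a)]); setjig=plan.setjig; setjig(o,a); np.save("G.npy",[o[0],o[1],a])
b=np.radians(12); Rm=toolR(b,1)
Qs=np.load("Q1.npy")
q,e=ik(j2w([0,-.185,.16]),Rm,Qs[0],.05); print(e,q.round(2)); assert e<2e-3
ctrl.set_joints(list(q)); print(st()["time"])
ctrl.movel(list(j2w([0,-.178,.057])),max_speed=.15); f0=F(); print(st()["time"],f0)
ctrl.movel(list(j2w([0,-.122,.057])),max_speed=.10); print(F()-f0,st()["time"],np.round(st()["tcp_pos"],4),j2w([0,-.122,.057]))
im,d=vision.grab_frame("wrist"); im2,_=vision.grab_frame("scene"); cv2.imwrite("pics/sc.png",np.hstack([cv2.resize(im,(400,300)),im2[90:390,180:580]]))
E
python3 scoop.py
```

```text
1.7180257216864447e-11 [ 1.13  1.29 -0.58  0.83 -0.53  1.93  2.13]
11.8583
12.7 [-0.02678676  2.00452437 14.25207821]
[-0.10621316  0.04792896 -0.81460534] 13.4083 [ 0.5578 -0.3196  0.0602] [ 0.55679966 -0.3208908   0.057     ]
```

View pics/sc.png

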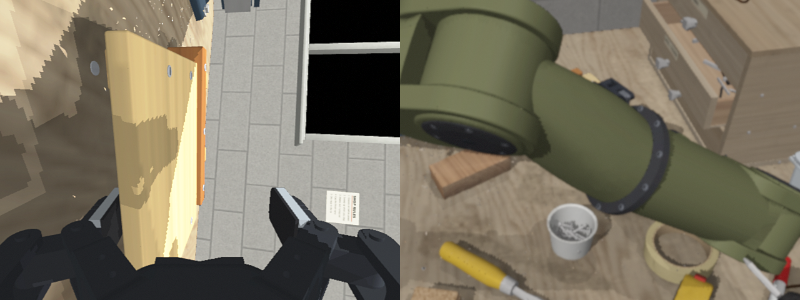

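```bash
cat > grip.py <<'E'
from h import *
o=np.load("G.npy"); plan.setjig(o[:2],o[2])
ctrl.movel(list(j2w([0,-.122,.0605])),max_speed=.1); print(F())
t=st()["time"]; ctrl.close_gripper(force=50); s=st()
print(s["time"]-t,s["time"],F(),s["wrist_torque"],s["width"],s["gripper_force"])
p=JR().T@(np.array(s["tcp_pos"])-plan.JO); pin=p-np.array([0,np.cos(np.radians(12)),-np.sin(np.radians(12))])*.0187
print("tcp",p.round(4),"pinch",pin.round(4),"S",path_left(np.radians(12)))
S=np.array(path_left(np.radians(12))); b=np.radians(12); e=np.array([-np.cos(b),np.sin(b)]); n=np.array([np.sin(b),np.cos(b)])
v=pin[1:]-S; print("along",v@e,"normal(expect -.006)",v@n)
im,d=vision.grab_frame("wrist"); cv2.imwrite("pics/gr.png",cv2.resize(im,(400,300)))
E
python3 grip.py
```

```text
[2.44362635 0.82937896 1.45101379]
0.7166999999999994 14.475 [ 0.01085293 -5.4118626  -7.18354057] [-3.48596985  0.54273029 -0.0907585 ] 0.01173796355092039 48.37061556929257
tcp [-0.0002 -0.1235  0.0581] pinch [-0.0002 -0.1418  0.062 ] S (np.float64(-0.01), np.float64(0.03159372489840732))
along 0.13526920844414692 normal(expect -.006) 0.002342462553487186
```

View pics/gr.png

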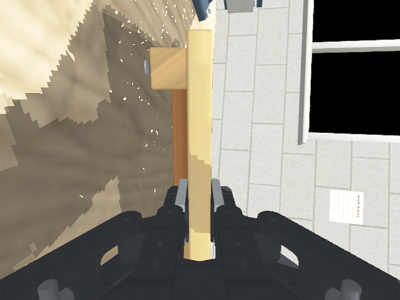

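```bash
cat > lever.py <<'E'
from h import *
G=np.load("G.npy"); J=np.array([.5604,-.196,np.radians(79.6)])
plan.setjig(J[:2],J[2]); oJ=(JR().T@(np.array([G[0],G[1],0])-plan.JO)); print("G origin in J",oJ.round(4))
LG=.1335
def pose(b,Sy,Sz,uy,ux):  # uy: yaw align 0..1, ux: lateral align
    plan.setjig(J[:2],J[2]); o=j2w([oJ[0]*(1-ux),oJ[1]*(1-uy),0]); plan.setjig(o[:2],G[2]+(J[2]-G[2])*uy)
    return hatch2tcp(b,Sy,Sz,1,g=.150-LG)
def mv(b,Sy,Sz,uy=1,ux=1,v=.15,lin=True):
    p,Rm=pose(np.radians(b),Sy,Sz,uy,ux); go(p,Rm,.03)
    f=F(); s=st(); print(b,round(Sy,4),round(Sz,4),"err",(np.array(s["tcp_pos"])-p).round(4),"F",f.round(1),"t",round(s["time"],2),"w",round(s["width"],4))
    return f
E
cat > l1.py <<'E'
from lever import *
mv(12,-.013,.0400,0,0); mv(12,-.0125,.0335,0,0)
for b in (18,26,36,48,60,70,80,90):
    y,z=path_left(np.radians(b)); mv(b,y-.002,z+.001,min(1,(b-12)/36),0)
im,d=vision.grab_frame("wrist"); im2,_=vision.grab_frame("scene"); cv2.imwrite("pics/l1.png",np.hstack([cv2.resize(im,(400,300)),im2[60:360,200:600]]))
E
python3 l1.py
```

```text
G origin in J [ 0.016  -0.0015  0.    ]
12 -0.013 0.04 err [-0.0001  0.0002 -0.0005] F [ 0.5  0.  -3.9] t 14.78 w 0.0112
12 -0.0125 0.0335 err [0.0002 0.0006 0.0002] F [ 1.7  0.7 -3.3] t 15.03 w 0.0115
18 -0.012 0.0309 err [ 0.0007 -0.      0.0014] F [ 0.   0.4 -3.4] t 15.28 w 0.0114
26 -0.012 0.0281 err [0.0007 0.0005 0.0009] F [ 0.2  0.8 -4.8] t 15.53 w 0.0112
36 -0.012 0.0238 err [0.0006 0.0007 0.0014] F [-1.1 -0.  -3.5] t 15.82 w 0.0112
48 -0.012 0.0178 err [-0.0002  0.0005  0.0009] F [-1.2 -0.3 -4.8] t 16.12 w 0.0114
60 -0.012 0.0111 err [-0.0003  0.0006  0.0001] F [-1.  -0.2 -4.5] t 16.4 w 0.0114
70 -0.012 0.0051 err [-0.0013  0.0002 -0.0009] F [-0.7 -1.7 -4.8] t 16.68 w 0.0114
80 -0.012 0.0031 err [-0.0021 -0.0006 -0.0021] F [-0.8 -0.7 -4.4] t 17.0 w 0.0117
90 -0.012 0.001 err [-0.0023 -0.0016 -0.0024] F [-0.5 -0.3 -5. ] t 17.35 w 0.0113
```

View pics/l1.png

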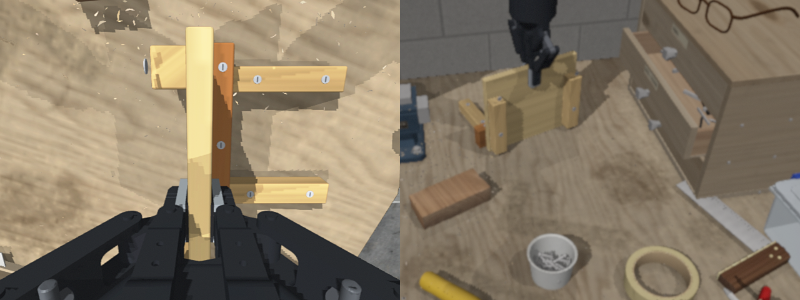

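```bash
cat > l2.py <<'E'
from lever import *
f0=F()[2]; z=.001
mv(90,-.012,z,1,0)
for k in range(8):
    z-=.0015
    if mv(90,-.012,z,1,0)[2]-f0>3: break
zc=z; print("contact z",zc)
ctrl.pause(.3)
mv(90,-.013,zc+.030,1,0); mv(90,-.013,zc+.052,1,.5); mv(90,.020,zc+.054,1,1); mv(90,.048,zc+.050,1,1); mv(90,.049,zc+.024+.004,1,1)
np.save("zc.npy",zc)
E
python3 l2.py
```

```text
G origin in J [ 0.016  -0.0015  0.    ]
90 -0.012 0.001 err [-0.001  -0.0015 -0.0009] F [ 0.4 -0.4 -3.5] t 17.7 w 0.0116
90 -0.012 -0.0005 err [-0.0002 -0.0001 -0.0001] F [-0.1  0.4 -4.4] t 17.95 w 0.011
90 -0.012 -0.002 err [ 0.0005 -0.      0.0008] F [0.8 0.5 2.1] t 18.2 w 0.0113
contact z -0.002
90 -0.013 0.028 err [ 0.0005 -0.0002  0.0007] F [ 1.2  0.2 -4.3] t 18.75 w 0.011
90 -0.013 0.05 err [-0.0002 -0.     -0.0004] F [-0.1 -0.4 -4.6] t 19.0 w 0.0113
90 0.02 0.052 err [-0.0002  0.0031 -0.0015] F [-0.5 -0.6 -4.2] t 19.27 w 0.0116
90 0.048 0.048 err [ 0.      0.0022 -0.0014] F [-0.2 -1.1 -3.8] t 19.52 w 0.0116
90 0.049 0.026 err [-0.0015 -0.0006 -0.0016] F [-0.5 -0.1 -2.7] t 19.77 w 0.0115
```

```bash
sed -i 's/^LG=.*/LG=.1323/' lever.py; cat > l3.py <<'E'
from lever import *
for b in (92,100,108,116,124,132,140,147,154,160):
    y,z=path_right(np.radians(b),m=.002); f=mv(b,y,z+.001)
    if abs(f).max()>25: print("STOP"); break
im,d=vision.grab_frame("wrist"); im2,_=vision.grab_frame("scene"); cv2.imwrite("pics/l3.png",np.hstack([cv2.resize(im,(400,300)),im2[60:360,200:600]]))
E
python3 l3.py
```

```text
G origin in J [ 0.016  -0.0015  0.    ]
92 0.0457 0.023 err [0.0003 0.0004 0.0005] F [-0.3  0.5 -4.5] t 20.02 w 0.0113
100 0.0441 0.023 err [0.0009 0.0023 0.0003] F [-0.  -0.8 -4.7] t 20.33 w 0.0116
108 0.0419 0.023 err [0.0007 0.0009 0.0002] F [ 0.6 -2.3 -4.3] t 20.64 w 0.011
116 0.0343 0.023 err [ 0.0002 -0.0003 -0.0001] F [-0.3 -1.2 -3.5] t 20.93 w 0.0113
124 0.0269 0.023 err [ 0.0004  0.0001 -0.0002] F [-0.4 -0.2 -4.3] t 21.19 w 0.0115
132 0.0218 0.023 err [ 0.0004  0.0005 -0.0013] F [-0.5 -1.8 -3.1] t 21.44 w 0.0116
140 0.0197 0.023 err [ 0.0001 -0.0006 -0.002 ] F [ 1.5 -1.2 -2.1] t 21.69 w 0.0111
147 0.0185 0.023 err [ 0.0002 -0.0012 -0.0018] F [ 0.7  0.  -2.9] t 21.94 w 0.0116
154 0.0173 0.023 err [ 0.0004 -0.0014 -0.0019] F [-0.7 -1.  -2.9] t 22.19 w 0.0113
160 0.0161 0.023 err [ 0.0004 -0.0017 -0.0012] F [ 0.6  0.4 -2.3] t 22.44 w 0.0111
```

View pics/l3.png

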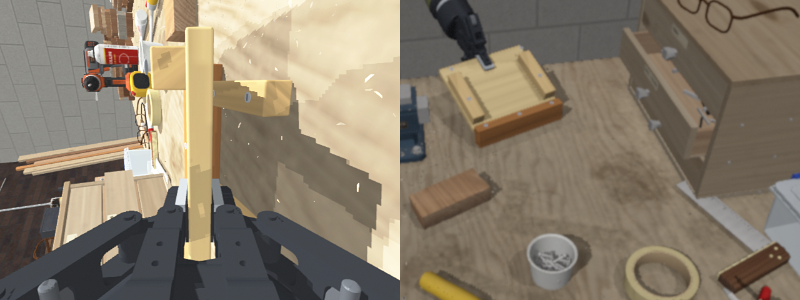

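```bash
cat > l4.py <<'E'
from lever import *
mv(160,.0150,.0205); t=st()["time"]
ctrl.ungrasp(); s=st(); print(s["time"]-t,F(),s["width"]); 
p=JR().T@(np.array(s["tcp_pos"])-plan.JO); print(p)
for b,y,z in ((164,p[1],.066),(168,p[1]+.003,.0645),(172,p[1]+.006,.0635)):
    go(j2w([0,y,z]),toolR(np.radians(b),1),.03); print(b,F().round(1),(JR().T@(np.array(st()["tcp_pos"])-plan.JO)).round(4))
im,d=vision.grab_frame("wrist"); im2,_=vision.grab_frame("scene"); cv2.imwrite("pics/l4.png",np.hstack([cv2.resize(im,(400,300)),im2[60:360,200:600]]))
E
python3 l4.py
```

```text
G origin in J [ 0.016  -0.0015  0.    ]
160 0.015 0.0205 err [ 0.0001 -0.0009  0.0013] F [ 2.   1.2 -0.1] t 22.79 w 0.0114
0.7083000000000013 [-0.23502117 -0.77197392 -2.23348406] 0.0854402176882527
[-8.15893417e-05  1.19700818e-01  6.49156274e-02]
164 [-0.7  0.9 -1.6] [-0.0004  0.1204  0.0646]
168 [-0.2  1.1 -0.9] [-0.0003  0.1233  0.0633]
172 [-0.8 -0.1  5.2] [0.0004 0.1251 0.0654]
```

View pics/l4.png

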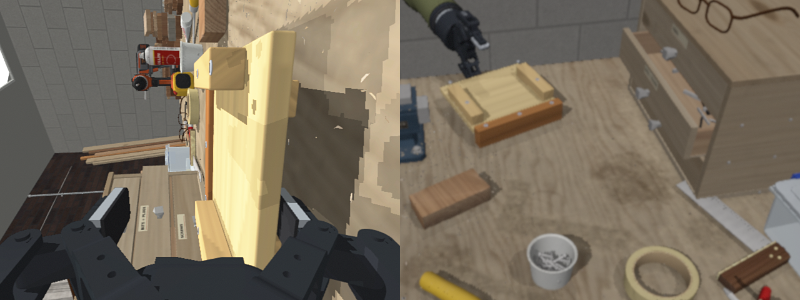

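```bash
cat > l5.py <<'E'
from look import *
R7=toolR(np.radians(168),1)
ctrl.movel(list(j2w([0,.1255,.0655])),wq(R7),max_speed=.1); print(F().round(1))
ctrl.movel(list(j2w([0,.160,.0665])),max_speed=.12); print(F().round(1))
ctrl.movel(list(j2w([0,.215,.075])),max_speed=.2); print(F().round(1),st()["time"])
Rd=downR(JA-np.pi/2)
go(j2w([0,.215,.16]),R7)
go(j2w([0,.205,.08]),Rd); print(st()["time"],np.round(st()["qpos"],2))
ctrl.movel(list(j2w([0,.200,.0])),max_speed=.2); print(F().round(1))
ctrl.movel(list(j2w([0,.183,.0])),max_speed=.1); y=.183
while y>.166:
    y-=.001; ctrl.movel(list(j2w([0,y,.0])),max_speed=.05); f=(JR().T@F())[1]
    if f>6: break
print(y,f,st()["time"])
E
python3 l5.py
```

```text
[ 0.9 -0.8 -0.9]
[-0.2 -0.5  0.5]
[ 0.2 -0.6 -0.7] 25.4667
26.8917 [-0.32  0.66  0.45  1.77 -0.38  0.8   0.13]
[ 0.2 -0.5  0.6]
0.16999999999999998 7.531634867305992 31.0083
```

```bash
cat > l6.py <<'E'
from look import *
ctrl.movel(list(j2w([0,.190,.0])),max_speed=.2)
ctrl.movel(list(j2w([0,.195,.10])),max_speed=.3)
go(j2w([0,.03,.30]),downR(JA-np.pi/2)); ctrl.pause(.2)
o=look(["hatch"],"pics/l6.png")
C=o["hatch"][3]; P=(C-JO)@JR(); m=o["hatch"][4]
q=P[m]; b=q[q[:,2]>.050]; pl=q[(q[:,2]>.028)&(q[:,2]<.04)]
for s,nm in ((b,"battens"),(pl,"plate")):
    if len(s)>50:
        r=cv2.minAreaRect(s[:,:2].astype(np.float32)*1000); print(nm,len(s),np.median(s[:,2]).round(4),np.round(r[0],1),np.round(r[1],1),round(r[2],1))
for lo,hi in ((.010,.05),(.12,.17)):
    k=pl[(pl[:,1]>lo)&(pl[:,1]<hi)&(abs(pl[:,0])<.05)]; print(lo,np.median(k[:,2]).round(4) if len(k) else None,len(k))
for x in (-.05,.05):
    k=pl[abs(pl[:,0]-x)<.01]; print(x,np.percentile(k[:,1],[1,99]).round(4))
print(st()["time"])
E
python3 l6.py
```

```text
hatch 0.64 25633 0.0563 jig [-0.0015  0.0781] [120.5 176.4] 79.59
battens 5409 0.0568 [-1.5 78.1] [120.5 176.4] 90.0
plate 19817 0.0348 [-1.9 84.7] [149.9 180.1] 90.0
0.01 0.0348 3301
0.12 0.0348 4145
-0.05 [0.0124 0.1582]
0.05 [0.0114 0.1583]
33.0583
```

View pics/l6.png

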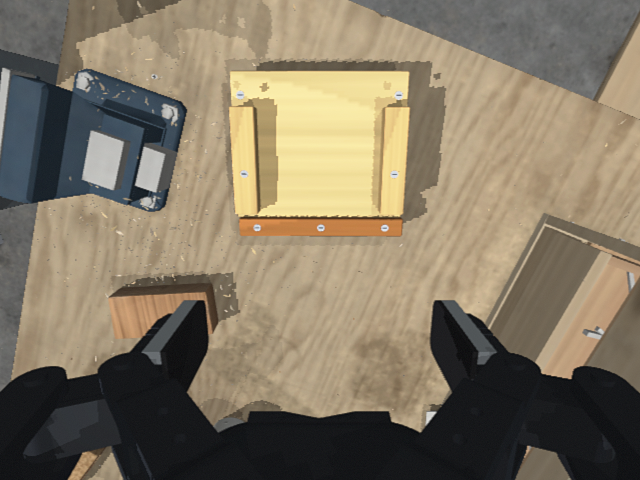

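```bash
cat > l7.py <<'E'
from look import *
def gob(p,yaw):
    q0=np.array(st()["qpos"]); c=[]
    for s in (1,-1):
        q,e=ik(np.array(p),downR(yaw,s),q0,.02)
        if e<2e-3: c.append((abs(q-q0).max(),s,q))
    c.sort(key=lambda t:t[0]); ctrl.set_joints(list(c[0][2])); print("s",c[0][1],round(c[0][0],2),st()["time"])
a=np.radians(82.96); oc=[.3493,-.2721]
gob([*oc,.12],a)
look(["offcut_centre"],cam="wrist")
ctrl.movel([*oc,.002],max_speed=.2); print(F().round(1))
ctrl.close_gripper(force=40); s=st(); print(s["width"],s["gripper_force"],s["time"])
ctrl.movel([*oc,.15],max_speed=.25); print(F().round(1),st()["width"])
t=j2w([-.0019,.0847,0]); jx=JA-np.pi/2
gob([t[0],t[1],.15],jx)
ctrl.movel([t[0],t[1],.055],max_speed=.2); f0=F(); z=.040
ctrl.movel([t[0],t[1],z],max_speed=.08)
while z>.034:
    print(round(z,4),F().round(1),np.round(st()["tcp_pos"],4))
    if F()[2]-f0[2]>2: break
    z-=.001; ctrl.movel([t[0],t[1],z],max_speed=.05)
print(st()["time"])
im2,_=vision.grab_frame("scene"); cv2.imwrite("pics/l7.png",im2[60:360,200:600])
E
python3 l7.py
```

```text
s -1 0.64 34.2083
offcut_centre 0.77 15392 0.0311 jig [-0.1934 -0.1124] [ 56.5 120.6] 82.91
[0.4 0.3 0.2]
0.056536235981821094 41.998783349990845 35.4333
[-0.7  0.1 -1.8] 0.056340772643315884
s 1 0.74 37.2417
0.04 [-0.5 -0.5 -0.3] [ 0.5739 -0.1123  0.0403]
0.039 [-0.2 -0.  -0.4] [ 0.5741 -0.1124  0.0394]
0.038 [-0.3 -0.4 -0.9] [ 0.5738 -0.1123  0.038 ]
0.037 [-0.   1.1  2.7] [ 0.574  -0.1124  0.0371]
38.95
```

View pics/l7.png

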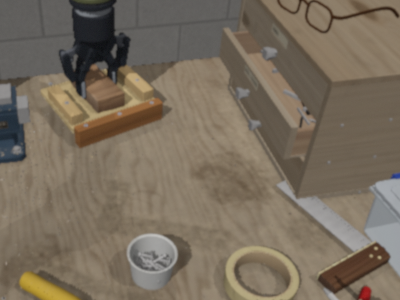

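The offcut sits on the hatch between the battens at about (105,95), still in the fingers; the tub stands unmoved at (152,262). Release, rise straight up and check.

```bash
python3 - <<'E'
from look import *
ctrl.ungrasp(); p=np.array(st()["tcp_pos"]); print(F().round(1))
ctrl.movel([p[0],p[1],.16],max_speed=.15)
go(j2w([0,.0,.30]),downR(JA-np.pi/2)); ctrl.pause(.3); o=look(["hatch","offcut_centre"],"pics/l8.png")
C=o["hatch"][3]; P=(C-JO)@JR(); q=P[o["hatch"][4]]; pl=q[(q[:,2]>.028)&(q[:,2]<.04)]
r=cv2.minAreaRect(pl[:,:2].astype(np.float32)*1000); print("plate",np.round(r[0],1),np.round(r[1],1),r[2],np.median(pl[:,2]))
look(["tub"],cam="top"); print(JR().T@(np.array([.380,-.479,0])-JO)); print(st()["time"])
E
```

```text
[-0.  -0.4 -0.1]
hatch 0.82 19354 0.0567 jig [-0.0016  0.0786] [119.9 176. ] 79.75
offcut_centre 0.62 7777 0.0656 jig [-0.0028  0.0844] [121.   56.4] 79.45
plate [-1.5 85. ] [179.4 149.5] 0.08816733211278915 0.03477553122272281
tub 0.62 962 0.0466 jig [-0.1262 -0.3114] [67.3 66.4] 88.75
[-0.12634938 -0.31091638  0.        ]
41.6083
```

View pics/l8.png

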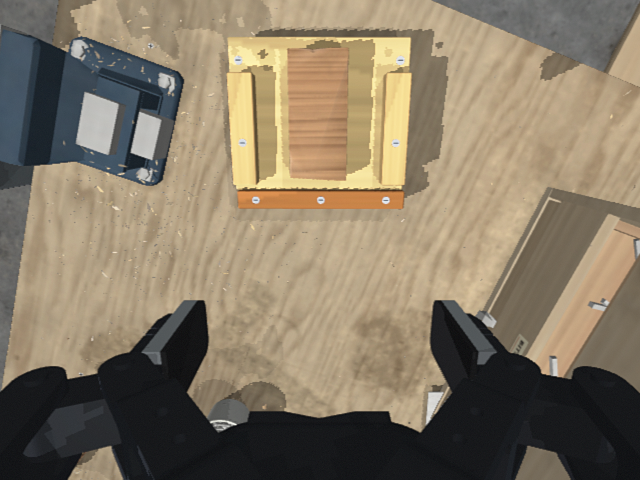

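The hatch lies flat against the fence (320,120), with the offcut centred lengthwise between the battens at (318,113); the tub is unmoved.

```bash
python3 -c "
from station import ticket
print(ticket.close_job())"
```

```text
the job is handed in; nothing more can be done
None
```

Job handed in at about 42 s: the hatch is turned over and lies flat, battens up, against the fence and centred on the bearers to within 2 mm; the offcut lies lengthwise in its middle and the tub has not moved.

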